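# Key the salt cellar's lid home

### The job

The steel salt cellar's lid sits proud because the notch in its edge is not over the pin on the rim. Turn the lid by pushing its upright fin with a fingertip until the notch meets the pin, then press the lid fully home and take the hand away. Do not pinch the fin between the fingers, do not lift the lid, and leave the other things on the shelf alone.

Things in the scene. Friction and masses are not known exactly. Their poses are not given: they have to be found in the camera images.
- cellar: round polished steel salt cellar, 104 mm diameter, rim 60 mm above the shelf, screwed to the green shelf (shelf top 18 mm above the work surface). Origin: centre of its underside; z up is the lid's turning axis; its x axis points to the pin. On the +x side a 16 mm wide ear stands out to 68 mm from the axis and carries the pin
- pin (a point): point on the pin's centre line, 44 mm from the cellar's axis and 62 mm above the shelf. The pin is a level steel rod, 8 mm thick with round ends, that points outward from the cellar's axis; it runs from 40 to 67 mm from the axis, so its outer end on the ear shows beyond the lid's edge. Its top is 6 mm above the rim
- notch (a point): middle of the lid's notch, 44 mm from the lid's axis, at half the plate's thickness. The notch is a slot through the plate, 14 mm wide, open at the edge and running in to 37 mm from the axis. Over the pin when the lid is aligned (3 mm play each side). A dark rubber seal on the rim shows through it
- fin (a point): middle of the upright dark wooden fin on the lid's top, 30 mm from the lid's axis on the side opposite the notch, 7 mm above the plate's top. The fin stands along the radius from 15 to 45 mm from the axis, 12 mm thick (4 mm core between two 4 mm cheeks), cheeks 14 mm high, core 18 mm high
- lid_top (a point): centre of the upper face of the lid's plate, on the turning axis. The lid is a steel disc 100 mm in diameter and 8 mm thick; its top is 75 mm above the shelf when proud and 68 mm when fully home. Apart from the fin the top is flat and free
- cheek_left: the flat cheek on one side of the fin, 28 mm long, 14 mm high; a fingertip pushing here turns the lid anticlockwise seen from above. Its origin is at the lid's axis, at the underside of the plate; it turns with the lid, its x axis pointing to the notch
- cheek_right: the same on the fin's other side; a fingertip pushing here turns the lid clockwise seen from above
- lid (a joint): turn of the lid, rad: 0 (or any whole turn) when the notch is over the pin, growing anticlockwise seen from above; no end stops. It stays where it is left; turning takes about 0.07 N m (2 to 3 N on the fin)
- lid_press (a joint): how far the lid has been pressed down, m: 0 proud as at the start, 0.007 fully home on the rim, negative if lifted. The plug rubs: about 5 N presses it down, it stays where it is left, and when the notch is not over the pin it stops after 1 mm on the pin
- bowl: bystander: loose grey soapstone bowl, 104 mm across, 45 mm high; origin under its centre
- grater: bystander: loose ridged white stoneware grater dish, 108 mm across, 16 mm high; origin under its centre
- hexpot: bystander: loose lidded hexagonal terracotta pot, 76 mm across flats, 86 mm high with its knob; origin under its centre
- spoon: bystander: loose carved horn spoon, 150 mm long, lying flat; origin under its middle

How it is judged (in metres and radians):
At the end, for the whole second after the job is handed in: the lid is pressed at least 6 of its 7 mm down, with the notch within 4.5 mm of the pin, at rest, and every bystander is within 15 mm of where it stood (value of joint lid_press above 0.006 m and horizontal distance between notch and pin below 0.0045 m and velocity of joint lid between -0.05 and 0.05 rad/s and distance of each of bowl, grater, hexpot, spoon from where it was at the start of the episode below 0.015 m); the robot touches nothing.
It fails at once if the lid is lifted more than 3 mm above its proud position (value of joint lid_press below -0.003 m).
It fails at once if the fin is pinched: the fingers press on both of its cheeks at once (contact force between the fingers and cheek_left above 1.5 N and contact force between the fingers and cheek_right above 1.5 N).
It fails at once if the bowl, grater dish, hexagonal pot or spoon is moved by 15 mm or more (distance of any of bowl, grater, hexpot, spoon from where it was at the start of the episode above 0.015 m).
It also fails if it takes over 51 s, if anything falls off the work surface, if the arm or the gripper's body presses on something with over 40 N, if the wrist force passes 120 N, or if a joint passes its speed limit or range.

### The arm

A 6-joint arm with a two-finger parallel gripper is mounted at the origin on the work surface. World frame = base frame: x ahead of the robot, y to its left, z up, the work surface at z = 0. Lengths are in mm, angles in rad, forces in N, time in s.
With the tool pointing down it reaches from about 350 to 975 mm from the base axis. Payload 7.1 kg.
Tool frame: the origin (TCP) lies on the centre line of the jaws, within the pads' length; the fingertips stand 19 mm ahead of it and the grasp point (between the pads) is the TCP; z points along the fingers, y is the direction in which the jaws open and shut (so a half turn about z gives the same grasp; the last joint's range is limited). The gripper opens to 88 mm and grips with 3 to 60 N. Pads are 20 mm wide; open, the fingers measure 115 mm over their backs; the gripper's body (75 mm by 178 mm) begins 61 mm behind the grasp point.
Start: joints at [1.149, 0.423, 1.63, -0, 1.089, -0.019], TCP at [244.965, 574.976, 241.675] pointing down, gripper open.
Joint ranges: [-3, 3], [-0.9, 2.11], [0.09, 2.58], [-1.31, 4.45], [0.11, 2.69], [-2.54, 2.54]. Speed limits (rad/s): [2.39, 2.39, 3.01, 3.14, 3.14, 3.14].

### API

Orientations are given as a unit quaternion [w, x, y, z].
In Python, from bench import arm gives the robot as it stands.
- The arm moves only by the tool move_arm, never from a script. Its argument "targets" is a list that holds one entry, the list of rows, each a list of 4 numbers: the shift along the tool's x, y, z in m, then the turn about the tool's z in rad. A call has 1 to 20 rows; each row shifts and turns the pose as measured when the row begins, along the tool's axes as they then stand; what a row does not reach is not made up. A row lasts 1/12 s, in which the tool goes at most 41.7 mm and 7.16 degrees, less where a joint would pass 70% of its speed; a pose out of reach is approached as far as the arm can. A call with a gripper value outside its range is refused whole. "grip" is the finger opening in m, from 0 to 0.0878, set as the call begins (left out, the last holds). The fingers move at their own pace and stop on an object; "newtons" is the grip in N (left out, the last holds). Time passes only in rows, so rows that do not move let the fingers close. It gives the time, the measured TCP pose, the force and the opening at its end, in the units of the state.
- arm.sense(): the state, without advancing time (a new reading comes with each control period).
- arm.read_camera(name): name is "scene" or "top" or "wrist"; returns (picture, depth): 480x640x3 uint8, blue, green, red; 480x640 float32, mm along the optical axis (not along the pixel's ray), 0 where there is no reading.
- arm.camera_model(name): a dict with "intrinsics" (3x3 intrinsics, pixels), "R" (3x3) and "t" (3): a world point X has camera coordinates R X + t; the wrist camera has in their place "mount" (4x4, takes a point from camera to tool coordinates, whose origin is the TCP and whose axes are the flange's). Camera axes: x right, y down, z forward; pixel columns grow to the right and rows downward; lengths in mm; the calibration is good to about 2 mm. A picture is of the moment at which its call begins: read the wrist's pose just before it. camera_model takes no time and is no camera call.
- arm.finish_job(): hands the job in, once; it reports no verdict.
Trained networks look in the newest picture that a camera, given by its name, has taken for a name from the list of things; names that differ only in an ending like _2 or _b are one class to them, and where a whole thing is asked for, a point or a joint stands for the part that bears it (a point fixed in the world has none). Each returns a list of dicts, best first, with "p" (0 to 1); they miss things now and then, are a little off and sometimes report something else, mostly with a low value. They report only what shows in the picture. A call takes as long as a camera call.
- arm.find_in(camera, name): "point" ([x, y, z] in mm, in world coordinates, good to about 4 mm: the middle of the surface that is visible of it).
- arm.pinpoint(camera, name): "point" ([x, y, z] in mm, in world coordinates, good to about 4 mm: a listed point, or the origin of a listed thing).
The state is a dict: "t": time; "q": joint angles; "joint_velocities": joint speeds; "joint_torque": joint torques, N m; "ee_pos": TCP position; "orientation": TCP orientation; "wrist_force": force on the tool from outside, world axes, zero at the start; "moment": the same for the moment, N m; "width": opening from 0.0 (shut) to 1.0 (fully open).
Only numpy, scipy, OpenCV 4.12 (cv2) and the standard library are available. Lean on these libraries where they do the work, as an engineer would, in place of code of your own. Each camera call takes 0.05 s, during which the arm holds its last target. There are 200 camera calls.

## Working session

There is one attempt and no reset: what is moved stays moved. The work goes in short steps, Python scripts to look and compute and a tool call to move; the robot and the scene stay as the last step left them, time stands still between calls to the robot, and variables do not carry over. Pictures are saved under pics/ and viewed, on a budget of 10 in all, crops included, one or two more only if the job needs it, and the job is handed in when it is done.

Besides the shell and the picture viewer there is one more tool, called after "Request:" as name(argument=value, ...), one argument or row to a line, values as JSON. move_arm: Moves the arm, as the interface text tells. Its arguments: {"type":"object","properties":{"targets":{"type":"array","items":{"type":"array","items":{"type":"array","items":{"type":"number"}}}},"grip":{"type":"number"},"newtons":{"type":"number"}},"required":["targets"]}

```bash
mkdir -p pics; python3 - <<'E'
from bench import arm
import cv2,numpy as np
s=arm.sense();print(s['t'],s['ee_pos'],s['orientation'],s['width'],s['wrist_force'])
for c in ("scene","top"):
    im,d=arm.read_camera(c);cv2.imwrite(f"pics/{c}0.png",im)
    for n in ("cellar","pin","notch","fin","lid_top","bowl","grater","hexpot","spoon"):
        r=arm.pinpoint(c,n);print(c,n,[(np.round(x['point']).tolist(),round(x['p'],2)) for x in r[:2]])
E
```

```text
0.0 [244.76278745 574.52758554 240.92706301] [-1.62325415e-04  2.00043180e-01  9.79786800e-01 -7.24887412e-04] 0.9997895734194961 [-0.09482751 -0.19110563  0.1949524 ]
scene cellar [([527.0, -73.0, 18.0], 0.9)]
scene pin [([562.0, -44.0, 83.0], 0.64), ([532.0, -77.0, 93.0], 0.48)]
scene notch [([573.0, -84.0, 90.0], 0.59)]
scene fin [([504.0, -63.0, 94.0], 0.58)]
scene lid_top [([528.0, -75.0, 94.0], 0.98)]
scene bowl [([525.0, -280.0, 21.0], 0.6)]
scene grater [([712.0, 248.0, 19.0], 0.62)]
scene hexpot [([521.0, 263.0, 19.0], 0.62)]
scene spoon [([705.0, -47.0, 22.0], 0.66), ([533.0, -72.0, 85.0], 0.52)]
top cellar [([531.0, -71.0, 16.0], 0.61)]
top pin [([566.0, -43.0, 81.0], 0.93), ([706.0, -43.0, 12.0], 0.53)]
top notch [([571.0, -86.0, 90.0], 0.87)]
top fin [([503.0, -64.0, 100.0], 0.85), ([564.0, -44.0, 80.0], 0.61)]
top lid_top [([528.0, -78.0, 91.0], 0.6)]
top bowl [([519.0, -276.0, 21.0], 0.8), ([530.0, -74.0, 17.0], 0.32)]
top grater [([710.0, 240.0, 22.0], 0.56)]
top hexpot [([515.0, 257.0, 16.0], 0.55)]
top spoon [([701.0, -45.0, 14.0], 0.93)]
```

```bash
python3 - <<'E'
from bench import arm
for c in("scene","top","wrist"):print(arm.camera_model(c))
E
```

```text
{'intrinsics': array([[539.78894015,   0.        , 315.78741276],
       [  0.        , 539.78894015, 241.91095624],
       [  0.        ,   0.        ,   1.        ]]), 'R': array([[-0.88482875,  0.46582181,  0.00938705],
       [ 0.32794433,  0.63698891, -0.69763719],
       [-0.33095407, -0.61421102, -0.71638972]]), 't': array([ 548.86908407, -154.61550428, 1333.91268969])}
{'intrinsics': array([[512.97823578,   0.        , 321.00981328],
       [  0.        , 512.97823578, 229.77962153],
       [  0.        ,   0.        ,   1.        ]]), 'R': array([[-0.00302303, -0.99962661,  0.02715699],
       [-0.98426986, -0.00182282, -0.17666216],
       [ 0.1766457 , -0.02726386, -0.98389683]]), 't': array([ -11.52108024,  625.92038256, 1025.71194643])}
{'intrinsics': array([[374.38930231,   0.        , 324.19379793],
       [  0.        , 374.38930231, 241.57518017],
       [  0.        ,   0.        ,   1.        ]]), 'mount': array([[ 9.71424063e-05, -9.69430219e-01, -2.45367154e-01,
         6.62964922e+01],
       [ 9.99999987e-01,  6.17308595e-05,  1.52011562e-04,
        -2.17123275e-01],
       [-1.32217876e-04, -2.45367166e-01,  9.69430212e-01,
        -1.42166261e+02],
       [ 0.00000000e+00,  0.00000000e+00,  0.00000000e+00,
         1.00000000e+00]])}
```

View pics/top0.png

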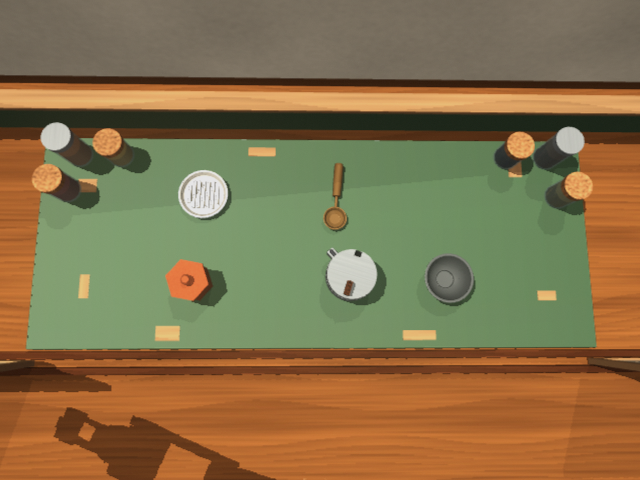

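View pics/scene0.png

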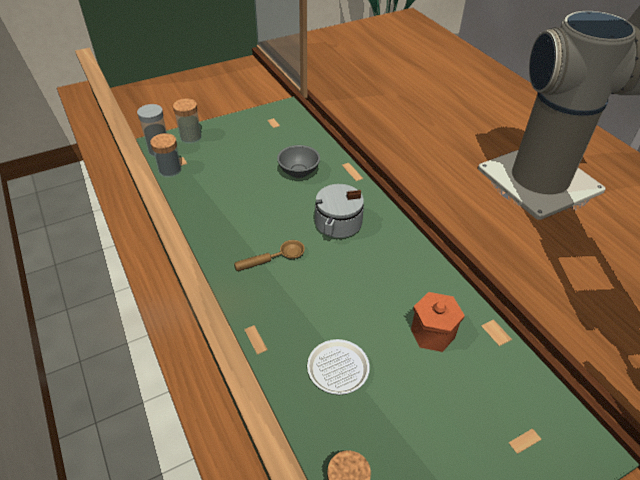

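The top view shows the cellar at about (352,275), with the pin and ear at (332,253), the notch at (358,254) and the fin at (348,288). In the scene view the cellar is at (339,210). The notch has to turn anticlockwise by roughly 55°, so I'll push the fin's +y side. First I'll fly above the lid.

```bash
cat >h.py <<'E'
import numpy as np
from scipy.spatial.transform import Rotation as R
def pose(s):
    w,x,y,z=s['orientation'];return np.array(s['ee_pos']),R.from_quat([x,y,z,w])
def yaw(r): a=r.as_matrix()[:,0];return np.degrees(np.arctan2(a[1],a[0]))
def path(s,pts):
    """pts: (x,y,z,yawdeg of tool x, rows) -> rows in tool axes"""
    p,r=pose(s);a=yaw(r);out=[]
    for x,y,z,b,n in pts:
        q=np.array([x,y,z]);dp=(q-p)/n;da=((b-a+180)%360-180)/n
        for i in range(n):
            c,t=np.cos(np.radians(a)),np.sin(np.radians(a))
            out.append([round(v,4) for v in((c*dp[0]+t*dp[1])/1e3,(t*dp[0]-c*dp[1])/1e3,-dp[2]/1e3,-np.radians(da))])
            a+=da
        p=q;a=b
    return out
E
python3 - <<'E'
from bench import arm;from h import *
s=arm.sense();print(yaw(pose(s)[1]));print(path(s,[(528,-75,240,80,19)]))
E
```

```text
156.923438864193
[[np.float64(-0.0271), np.float64(-0.0256), np.float64(0.0001), np.float64(0.0707)], [np.float64(-0.0289), np.float64(-0.0237), np.float64(0.0001), np.float64(0.0707)], [np.float64(-0.0305), np.float64(-0.0216), np.float64(0.0001), np.float64(0.0707)], [np.float64(-0.0319), np.float64(-0.0194), np.float64(0.0001), np.float64(0.0707)], [np.float64(-0.0332), np.float64(-0.0171), np.float64(0.0001), np.float64(0.0707)], [np.float64(-0.0343), np.float64(-0.0147), np.float64(0.0001), np.float64(0.0707)], [np.float64(-0.0353), np.float64(-0.0122), np.float64(0.0001), np.float64(0.0707)], [np.float64(-0.036), np.float64(-0.0097), np.float64(0.0001), np.float64(0.0707)], [np.float64(-0.0366), np.float64(-0.0071), np.float64(0.0001), np.float64(0.0707)], [np.float64(-0.037), np.float64(-0.0045), np.float64(0.0001), np.float64(0.0707)], [np.float64(-0.0373), np.float64(-0.0019), np.float64(0.0001), np.float64(0.0707)], [np.float64(-0.0373), np.float64(0.0007), np.float64(0.0001), np.float64(0.0707)], [np.float64(-0.0372), np.float64(0.0034), np.float64(0.0001), np.float64(0.0707)], [np.float64(-0.0368), np.float64(0.006), np.float64(0.0001), np.float64(0.0707)], [np.float64(-0.0363), np.float64(0.0086), np.float64(0.0001), np.float64(0.0707)], [np.float64(-0.0356), np.float64(0.0111), np.float64(0.0001), np.float64(0.0707)], [np.float64(-0.0347), np.float64(0.0136), np.float64(0.0001), np.float64(0.0707)], [np.float64(-0.0337), np.float64(0.016), np.float64(0.0001), np.float64(0.0707)], [np.float64(-0.0325), np.float64(0.0184), np.float64(0.0001), np.float64(0.0707)]]
```

Request:
move_arm(
  targets=[
    [[-0.027,-0.026,0,0.07],[-0.029,-0.024,0,0.07],[-0.0305,-0.0215,0,0.07],[-0.032,-0.019,0,0.07],[-0.033,-0.017,0,0.07],[-0.034,-0.0145,0,0.07],[-0.035,-0.012,0,0.07],[-0.036,-0.0095,0,0.07],[-0.0365,-0.007,0,0.07],[-0.037,-0.0045,0,0.07],[-0.037,-0.002,0,0.07],[-0.037,0.0005,0,0.07],[-0.037,0.0035,0,0.07],[-0.037,0.006,0,0.07],[-0.036,0.0085,0,0.07],[-0.0355,0.011,0,0.07],[-0.0345,0.0135,0,0.07],[-0.0335,0.016,0,0.07],[-0.0325,0.018,0,0.07],[0,0,0,0]],
  ],
  grip=0,
  newtons=20,
)

```text
t: 2.67
ee_pos: [526.2, -106.3, 243.3]
orientation: [0.002, 0.781, 0.624, 0.007]
wrist_force: [-0.1, -0.3, 0.5]
width: 0.009
```

```bash
python3 - <<'E'
from bench import arm;from h import *;import cv2
s=arm.sense();p,r=pose(s);print(s['t'],p,yaw(r),s['width'],s['wrist_force'],s['q'])
im,d=arm.read_camera("wrist");cv2.imwrite("pics/w1.png",im);np.save("d1.npy",d)
for n in ("cellar","pin","notch","fin","lid_top"):
    print(n,[(np.round(x['point'],1).tolist(),round(x['p'],2)) for x in arm.pinpoint("wrist",n)[:2]])
E
```

```text
2.6667 [ 526.15823851 -106.30220061  243.31890982] 77.23674600069711 0.008905791751395602 [-0.08713811 -0.34390883  0.54300968] [-0.22608744  0.28686665  1.83134886  0.00994739  1.01113314 -0.00850456]
cellar [([530.9, -69.9, 18.6], 0.68)]
pin [([564.0, -50.8, 75.3], 0.79)]
notch [([574.2, -83.7, 89.7], 0.61)]
fin [([500.6, -66.1, 102.4], 0.72), ([573.7, -88.7, 90.0], 0.32)]
lid_top [([528.2, -69.0, 95.5], 0.59)]
```

View pics/w1.png

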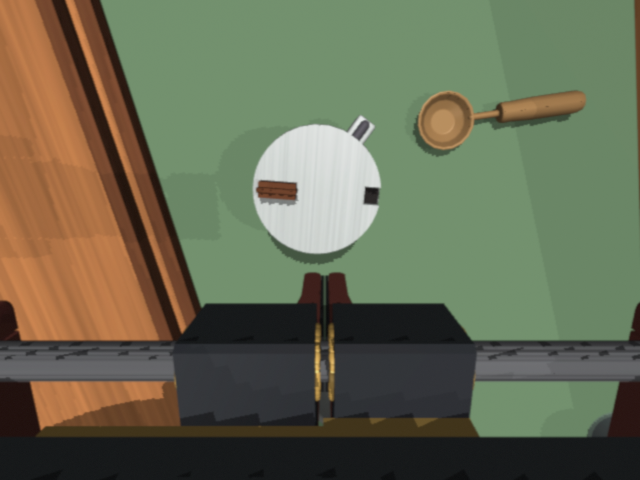

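The wrist view shows the lid disc centred at about (317,189), the notch at (371,196), the fin from (258,189) to (297,191), and the ear and pin at (360,130). I'll turn these into positions and angles.

```bash
cat >>h.py <<'E'
def ray(cam,s,px,zp):
    K=cam['intrinsics'];M=cam['mount'];p,r=pose(s);T=r.as_matrix()
    d=np.linalg.solve(K,[px[0],px[1],1]);o=p+T@M[:3,3];v=T@M[:3,:3]@d
    return o+v*(zp-o[2])/v[2]
def lid(cam,s,im,z=93,thr=150):
    import cv2
    m=((im.min(2)>thr)).astype(np.uint8)
    c=max(cv2.findContours(m,cv2.RETR_EXTERNAL,cv2.CHAIN_APPROX_NONE)[0],key=cv2.contourArea)
    h=cv2.convexHull(c)[:,0,:]
    P=np.array([ray(cam,s,q,z)[:2] for q in h])
    (x,y),rad=cv2.minEnclosingCircle(P.astype(np.float32))
    A=np.c_[2*P,np.ones(len(P))];k=np.linalg.lstsq(A,(P**2).sum(1),rcond=None)[0]
    return k[:2],np.sqrt(k[2]+k[0]**2+k[1]**2),(x,y,rad)
E
python3 - <<'E'
from bench import arm;from h import *;import cv2
s=arm.sense();cam=arm.camera_model("wrist");im=cv2.imread("pics/w1.png");d=np.load("d1.npy")
for t in(130,160):print(lid(cam,s,im,93,t))
c=lid(cam,s,im)[0]
for n,px,z in(("notch",(371,196),93),("finout",(258,186),109),("finin",(297,189),109),("pin",(361,129),82),("pin2",(356,134),82)):
    w=ray(cam,s,px,z);v=w[:2]-c;print(n,w,np.hypot(*v),np.degrees(np.arctan2(v[1],v[0])))
# heights from depth
K=cam['intrinsics'];M=cam['mount'];p,r=pose(s)
for px in((330,160),(340,215),(277,188),(361,129),(371,196)):
    q=np.linalg.solve(K,[*px,1])*d[px[1],px[0]];print(px,p+r.as_matrix()@(M[:3,:3]@q+M[:3,3]))
E
```

```text
(array([530.3037445 , -62.25762389]), np.float64(52.8660782296587), (531.9614868164062, -59.925270080566406, 57.91741943359375))
(array([529.97836338, -62.29283878]), np.float64(52.183764811987764), (531.4007568359375, -59.464115142822266, 57.552005767822266))
notch [566.95276876 -77.91701054  93.        ] 39.942067202316146 -23.706188313165168
finout [485.61515887 -50.81672141 109.        ] 46.10752769138638 166.14429789518275
finin [513.02162223 -59.00919102 109.        ] 17.591696663818876 170.6790126074631
pin [570.02105965 -26.57256599  82.        ] 53.06998443275972 41.6741290255627
pin2 [565.49652175 -29.42464059  82.        ] 47.80217223817126 42.72657276289507
(330, 160) [541.37276717 -44.27589504  91.04628274]
(340, 215) [540.25715133 -87.82159691  91.0264942 ]
(277, 188) [498.84806614 -55.18672435 108.95762549]
(361, 129) [569.9399526  -26.59521666  82.72496774]
(371, 196) [568.65585464 -80.22473672  76.87159277]
```

```bash
cat >>h.py <<'E'
def lid(cam,s,im,z=93,thr=150):
    """centre of the lid: disc edge pixels mapped to the plate's plane, robust circle fit"""
    import cv2
    from scipy.optimize import least_squares
    m=(im.min(2)>thr).astype(np.uint8)
    m=cv2.morphologyEx(m,cv2.MORPH_OPEN,cv2.getStructuringElement(2,(31,31)))
    c=max(cv2.findContours(m,cv2.RETR_EXTERNAL,cv2.CHAIN_APPROX_NONE)[0],key=cv2.contourArea)
    h=cv2.convexHull(c)[:,0,:]
    P=np.array([ray(cam,s,q,z)[:2] for q in h])
    f=least_squares(lambda k:np.hypot(*(P-k[:2]).T)-k[2],[*P.mean(0),50],loss='soft_l1',f_scale=.5)
    return f.x[:2],f.x[2]
E
python3 - <<'E'
from bench import arm;from h import *;import cv2
s=arm.sense();cam=arm.camera_model("wrist");im=cv2.imread("pics/w1.png")
print(s['t'],s['ee_pos'],s['joint_velocities'])
for t in(120,140,160,180):print(lid(cam,s,im,93,t))
c=lid(cam,s,im)[0];print(ray(cam,s,(317,189),93))
for n,px,z in(("notch",(371,196),93),("finout",(258,186),111),("finin",(297,189),111),("pin",(361,129),84),("pin2",(356,134),84)):
    w=ray(cam,s,px,z);v=w[:2]-c;print(n,w,np.hypot(*v),np.degrees(np.arctan2(v[1],v[0])))
E
```

```text
2.9667 [523.17451612 -99.7490298  242.74684667] [ 0.00644324 -0.00147424 -0.00268989 -0.00018342 -0.0005978   0.00119857]
(array([526.38698225, -65.19462544]), np.float64(50.30350036520778))
(array([526.26130928, -65.22506783]), np.float64(49.93040533130389))
(array([526.25791965, -65.23338537]), np.float64(49.66224852706638))
(array([526.32634283, -65.18368597]), np.float64(49.331358749126586))
[526.87556867 -63.63656326  93.        ]
notch [566.95276876 -77.91701054  93.        ] 42.58898514771638 -17.328068799258215
finout [485.97996785 -50.70998026 111.        ] 42.852449742430075 160.19080855935687
finin [513.18823288 -58.84320348 111.        ] 14.582549641173129 154.01562570270798
pin [569.79730611 -26.63505336  84.        ] 58.1553405344822 41.58193895075596
pin2 [565.30257846 -29.46833686  84.        ] 52.919878183434044 42.5171976395329
```

```bash
cat >>h.py <<'E'
def ring(cam,s,im,c,r,z):
    """pixels on a ring of radii r about c at height z, by degree"""
    import cv2
    a=np.radians(np.arange(0,360,.5));p,rr=pose(s);T=rr.as_matrix();M=cam['mount']
    X=np.array([[ [c[0]+q*np.cos(t),c[1]+q*np.sin(t),z] for t in a] for q in r])
    C=((X-p)@T-M[:3,3])@M[:3,:3]@cam['intrinsics'].T
    uv=(C[...,:2]/C[...,2:]).astype(np.float32)
    return cv2.remap(im,uv[...,0],uv[...,1],cv2.INTER_LINEAR).astype(float).mean(0)
def mid(mask):
    a=np.radians(np.arange(0,360,.5))[mask];z=np.exp(1j*a).mean();return round(np.degrees(np.angle(z)),1),mask.sum()/2
def angles(cam,s,im,c,zt=93):
    n=ring(cam,s,im,c,np.arange(40,45),zt).max(1);f=ring(cam,s,im,c,np.arange(22,40),zt+15)
    e=ring(cam,s,im,c,np.arange(57,64),78)
    return dict(notch=mid(n<60),fin=mid(f[:,2]-f[:,0]>40),ear=mid(e[:,2]>e[:,1]*1.0-5))
E
python3 - <<'E'
from bench import arm;from h import *;import cv2
s=arm.sense();cam=arm.camera_model("wrist");im,d=arm.read_camera("wrist");cv2.imwrite("pics/w2.png",im)
s2=arm.sense();print(s['ee_pos'],s2['ee_pos'],yaw(pose(s)[1]))
c,r=lid(cam,s,im);print(c,r,angles(cam,s,im,c))
e=ring(cam,s,im,c,np.arange(57,64),78);print(e[50:130:4].round())
E
```

```text
[523.17451612 -99.7490298  242.74684667] [523.30714885 -99.68815924 242.85785177] 77.78909813783916
[530.21319063 -72.16675767] 49.8734495526994 {'notch': (np.float64(-17.0), np.float64(15.5)), 'fin': (np.float64(162.5), np.float64(21.5)), 'ear': (np.float64(41.3), np.float64(14.0))}
[[111. 145. 115.]
 [111. 145. 115.]
 [110. 145. 115.]
 [110. 145. 115.]
 [128. 145. 129.]
 [204. 207. 202.]
 [127. 127. 126.]
 [ 88.  82.  84.]
 [102.  94.  97.]
 [ 86.  82.  83.]
 [208. 210. 207.]
 [198. 201. 197.]
 [ 99. 111. 100.]
 [109. 143. 114.]
 [110. 145. 115.]
 [110. 145. 115.]
 [110. 145. 115.]
 [110. 145. 115.]
 [110. 145. 115.]
 [110. 145. 115.]]
```

```bash
cat >>h.py <<'E'
C=np.array([530.,-72.])
def fing(phi,gap,z,rad=30):
    "TCP pose for finger at fin angle phi, gap from cheek to finger"
    a=np.radians(phi);u=np.array([np.cos(a),np.sin(a)]);t=np.array([-u[1],u[0]])
    q=C+rad*u-(16+gap)*t;return (q[0],q[1],z,phi-90)
def show(rows):print('['+', '.join(str([float(v) for v in r]) for r in rows)+']')
E
python3 - <<'E'
from bench import arm;from h import *
s=arm.sense();f=fing(162.7,15,150);g=fing(162.7,15,116);print(f,g)
show(path(s,[(*f,6),(*g,3)]))
E
```

```text
(np.float64(510.57579711132746), np.float64(-33.48116899307969), 150, 72.69999999999999) (np.float64(510.57579711132746), np.float64(-33.48116899307969), 116, 72.69999999999999)
[[0.0103, -0.0044, 0.0155, 0.0148], [0.0103, -0.0046, 0.0155, 0.0148], [0.0102, -0.0047, 0.0155, 0.0148], [0.0101, -0.0049, 0.0155, 0.0148], [0.0101, -0.005, 0.0155, 0.0148], [0.01, -0.0052, 0.0155, 0.0148], [0.0, 0.0, 0.0113, -0.0], [0.0, 0.0, 0.0113, -0.0], [0.0, 0.0, 0.0113, -0.0]]
```

Request:
move_arm(
  targets=[
    [[0.0103,-0.0045,0.0155,0.015],[0.0103,-0.0045,0.0155,0.015],[0.0102,-0.0047,0.0155,0.015],[0.0101,-0.0049,0.0155,0.015],[0.0101,-0.005,0.0155,0.015],[0.01,-0.005,0.0155,0.015],[0,0,0,0],[0,0,0,0],[0,0,0,0]],
  ],
)

```text
t: 3.77
ee_pos: [510.6, -21.5, 150.2]
orientation: [0.002, 0.801, 0.598, 0.008]
wrist_force: [-0.3, -0.1, 0.6]
width: 0.003
```

```bash
python3 - <<'E'
from bench import arm;from h import *
s=arm.sense();print(s['t'],s['ee_pos'],yaw(pose(s)[1]),s['wrist_force'])
show(path(s,[(*fing(162.7,15,116),4)]))
E
```

```text
3.7667 [510.56189209 -21.53851663 150.22219179] 73.45144096819301 [-0.31927666 -0.09871438  0.59894044]
[[-0.0029, 0.0009, 0.0086, 0.0033], [-0.0029, 0.0009, 0.0086, 0.0033], [-0.0029, 0.0009, 0.0086, 0.0033], [-0.0029, 0.0009, 0.0086, 0.0033]]
```

Request:
move_arm(
  targets=[
    [[-0.003,0.001,0.0085,0.003],[-0.003,0.001,0.0085,0.003],[-0.003,0.001,0.0085,0.003],[0,0,0.005,0.003],[0,0,0,0],[0,0,0,0]],
  ],
)

```text
t: 4.27
ee_pos: [513.9, -33.8, 119.4]
orientation: [0.004, 0.806, 0.592, 0.01]
wrist_force: [-0.2, -0.0, -0.3]
width: 0.006
```

```bash
python3 - <<'E'
from bench import arm;from h import *
s=arm.sense();print(s['t'],s['ee_pos'],yaw(pose(s)[1]),s['wrist_force'],fing(162.7,15,116))
show(path(s,[(*fing(162.7,0,116),5),*[(*fing(162.7+k,0,116),1) for k in (3,6,9,12,15)]]))
E
```

```text
4.2667 [513.88762093 -33.83963507 119.4372481 ] 72.66278140125355 [-0.15853509 -0.03056854 -0.3471695 ] (np.float64(510.57579711132746), np.float64(-33.48116899307969), 116, 72.69999999999999)
[[-0.0031, -0.0007, 0.0007, -0.0001], [-0.0031, -0.0007, 0.0007, -0.0001], [-0.0031, -0.0007, 0.0007, -0.0001], [-0.0031, -0.0007, 0.0007, -0.0001], [-0.0031, -0.0007, 0.0007, -0.0001], [-0.0016, -0.0008, -0.0, -0.0524], [-0.0016, -0.0008, -0.0, -0.0524], [-0.0016, -0.0008, -0.0, -0.0524], [-0.0016, -0.0008, -0.0, -0.0524], [-0.0016, -0.0008, -0.0, -0.0524]]
```

Request:
move_arm(
  targets=[
    [[-0.003,-0.001,0.001,0],[-0.003,-0.001,0.001,0],[-0.003,-0.001,0.001,0],[-0.003,-0.001,0,0],[-0.003,-0.001,0,0],[-0.0016,-0.0008,0,-0.052],[-0.0016,-0.0008,0,-0.052],[-0.0016,-0.0008,0,-0.052],[-0.0016,-0.0008,0,-0.052],[-0.0016,-0.0008,0,-0.052]],
  ],
)

```text
t: 5.1
ee_pos: [499.0, -54.6, 116.3]
orientation: [0.006, 0.719, 0.695, 0.012]
wrist_force: [0.5, 2.5, -1.8]
width: 0.01
```

```bash
cat >st.py <<'E'
from bench import arm;from h import *;import sys
s=arm.sense();p,r=pose(s);y=yaw(r);print(s['t'],p.round(1),y.round(1),s['wrist_force'].round(1))
# finger's face in lid terms: face centre & its tangential angle
a=np.radians(y);x=np.array([np.cos(a),np.sin(a)]);f=p[:2]-10*x-C
ang=np.degrees(np.arctan2(f[1],f[0]));rad=np.hypot(*f)
print('contact rad',rad.round(1),'fin angle est',(ang+np.degrees(np.arcsin(6/rad))).round(1))
tgt=[float(v) for v in sys.argv[1:]]
show(path(s,[(*fing(k,0,116),1) for k in tgt]))
E
python3 st.py 180 183 186 189 192 195 198
```

```text
5.1 [499.  -54.6 116.3] 88.0 [ 0.5  2.5 -1.8]
contact rad 32.2 fin angle est 177.5
[[-0.0014, 0.0011, 0.0003, -0.0344], [-0.0016, -0.0008, -0.0, -0.0524], [-0.0016, -0.0008, -0.0, -0.0524], [-0.0016, -0.0008, -0.0, -0.0524], [-0.0016, -0.0008, -0.0, -0.0524], [-0.0016, -0.0008, -0.0, -0.0524], [-0.0016, -0.0008, -0.0, -0.0524]]
```

Request:
move_arm(
  targets=[
    [[-0.0014,0.001,0,-0.04],[-0.0016,-0.0008,0,-0.052],[-0.0016,-0.0008,0,-0.052],[-0.0016,-0.0008,0,-0.052],[-0.0016,-0.0008,0,-0.052],[-0.0016,-0.0008,0,-0.052],[-0.0016,-0.0008,0,-0.052],[-0.0016,-0.0008,0,-0.052]],
  ],
)

```text
t: 5.77
ee_pos: [493.9, -67.0, 116.5]
orientation: [0.007, 0.557, 0.83, 0.012]
wrist_force: [0.4, 1.8, -1.6]
width: 0.005
```

```bash
python3 st.py 203 206 209 212 215 218
```

```text
5.7667 [493.9 -67.  116.5] 112.3 [ 0.4  1.8 -1.6]
contact rad 32.6 fin angle est -161.8
[[-0.0026, 0.0013, 0.0005, -0.0125], [-0.0016, -0.0008, -0.0, -0.0524], [-0.0016, -0.0008, -0.0, -0.0524], [-0.0016, -0.0008, -0.0, -0.0524], [-0.0016, -0.0008, -0.0, -0.0524], [-0.0016, -0.0008, -0.0, -0.0524]]
```

Request:
move_arm(
  targets=[
    [[-0.0028,0.001,0,0],[-0.0025,0.0005,0,-0.03],[-0.002,-0.0006,0,-0.052],[-0.002,-0.0006,0,-0.052],[-0.0018,-0.0008,0,-0.052],[0,0,0,0],[0,0,0,0]],
  ],
)

```text
t: 6.35
ee_pos: [494.9, -76.9, 116.6]
orientation: [0.004, 0.478, 0.878, 0.012]
wrist_force: [0.1, 1.9, -0.6]
width: 0.002
```

```bash
python3 st.py 217 219; python3 - <<'E'
from bench import arm;from h import *;import cv2
s=arm.sense();cam=arm.camera_model("wrist");im,d=arm.read_camera("wrist");cv2.imwrite("pics/w3.png",im)
im2,_=arm.read_camera("top");cv2.imwrite("pics/t3.png",cv2.resize(im2[200:330,270:430],None,fx=4,fy=4,interpolation=2))
n=ring(cam,s,im,C,np.arange(40,45),93).max(1);print(mid(n<60),[(i/2,v.round()) for i,v in enumerate(n) if i%6==0 and v<130])
for c in("top","scene"):
  if c=="scene":arm.read_camera(c)
  for k in("notch","fin","pin"):
    for q in arm.pinpoint(c,k)[:1]:
      v=q['point'][:2]-C;print(c,k,np.round(q['point']),np.degrees(np.arctan2(v[1],v[0])).round(1))
E
```

```text
6.35 [494.9 -76.9 116.6] 122.8 [ 0.1  1.9 -0.6]
contact rad 32.5 fin angle est -145.1
[[-0.0011, 0.0011, 0.0006, -0.0726], [-0.0011, -0.0005, -0.0, -0.0349]]
(np.float64(-75.5), np.float64(167.0)) [(0.0, np.float64(57.0)), (3.0, np.float64(61.0)), (6.0, np.float64(57.0)), (9.0, np.float64(53.0)), (12.0, np.float64(54.0)), (15.0, np.float64(34.0)), (18.0, np.float64(105.0)), (30.0, np.float64(99.0)), (33.0, np.float64(90.0)), (36.0, np.float64(72.0)), (39.0, np.float64(66.0)), (42.0, np.float64(118.0)), (45.0, np.float64(91.0)), (180.0, np.float64(57.0)), (183.0, np.float64(43.0)), (186.0, np.float64(42.0)), (189.0, np.float64(42.0)), (192.0, np.float64(42.0)), (195.0, np.float64(43.0)), (198.0, np.float64(43.0)), (201.0, np.float64(25.0)), (204.0, np.float64(25.0)), (207.0, np.float64(25.0)), (210.0, np.float64(25.0)), (213.0, np.float64(26.0)), (216.0, np.float64(26.0)), (219.0, np.float64(25.0)), (222.0, np.float64(23.0)), (225.0, np.float64(21.0)), (228.0, np.float64(26.0)), (231.0, np.float64(51.0)), (234.0, np.float64(52.0)), (237.0, np.float64(55.0)), (240.0, np.float64(89.0)),
[... 404 characters left out ...]
)), (297.0, np.float64(57.0)), (300.0, np.float64(58.0)), (303.0, np.float64(57.0)), (306.0, np.float64(57.0)), (309.0, np.float64(57.0)), (312.0, np.float64(58.0)), (315.0, np.float64(58.0)), (318.0, np.float64(57.0)), (321.0, np.float64(57.0)), (324.0, np.float64(57.0)), (327.0, np.float64(57.0)), (330.0, np.float64(57.0)), (333.0, np.float64(57.0)), (336.0, np.float64(57.0)), (339.0, np.float64(57.0)), (342.0, np.float64(57.0)), (345.0, np.float64(57.0)), (348.0, np.float64(57.0)), (351.0, np.float64(58.0)), (354.0, np.float64(57.0)), (357.0, np.float64(57.0))]
top pin [566. -44.  82.] 38.3
scene notch [565. -43.  90.] 39.5
scene fin [508. -96.  95.] -132.5
scene pin [563. -45.  83.] 39.0
```

View pics/w3.png

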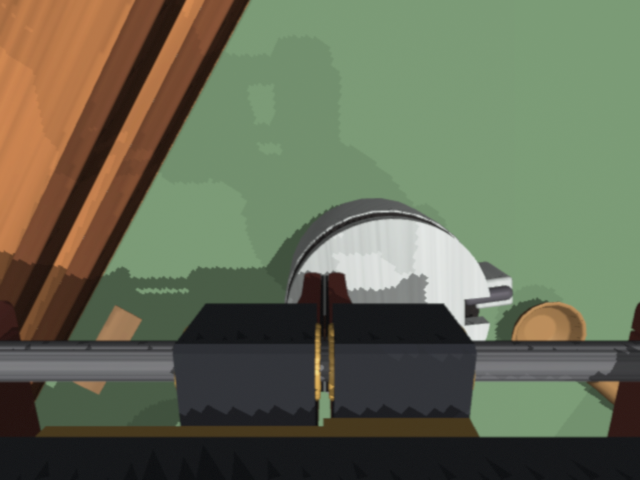

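The wrist view shows the notch opening at about (475,310), with the pin at (490,297) near one of its edges, so only a few degrees remain. I'll back off, rise and measure with a clear view.

Request:
move_arm(
  targets=[
    [[0.008,0,0,0],[0.01,0,-0.01,0.03],[0,0,-0.03,0.06],[0,0,-0.035,0.06],[0,0,-0.03,0.06],[0,0,-0.015,0],[0,0,0,0],[0,0,0,0],[0,0,0,0]],
  ],
)

```text
t: 7.55
ee_pos: [480.0, -61.2, 239.9]
orientation: [0.003, 0.571, 0.821, 0.011]
wrist_force: [-0.1, 0.1, -0.6]
width: 0.007
```

```bash
python3 st.py; cat >look.py <<'E'
from bench import arm;from h import *;import cv2,sys
s=arm.sense();cam=arm.camera_model("wrist");im,d=arm.read_camera("wrist")
zt=float(sys.argv[2]);cv2.imwrite(sys.argv[1],im)
try:
    c,r=lid(cam,s,im,zt);print(c,r);
    if abs(r-50)>2:c=C
except Exception as e:print(e);c=C
print(angles(cam,s,im,c,zt))
E
python3 look.py pics/w4.png 93
```

```text
7.55 [480.  -61.2 239.9] 110.3 [-0.1  0.1 -0.6]
contact rad 46.6 fin angle est 185.6
[]
[529.30660468 -69.89515054] 47.96946720097313
{'notch': (np.float64(-86.1), np.float64(126.5)), 'fin': (np.float64(nan), np.float64(0.0)), 'ear': (np.float64(-73.8), np.float64(142.0))}h.py:50: RuntimeWarning: Mean of empty slice.
  a=np.radians(np.arange(0,360,.5))[mask];z=np.exp(1j*a).mean();return round(np.degrees(np.angle(z)),1),mask.sum()/2
  ret = ret.dtype.type(ret / rcount)
```

View pics/w4.png

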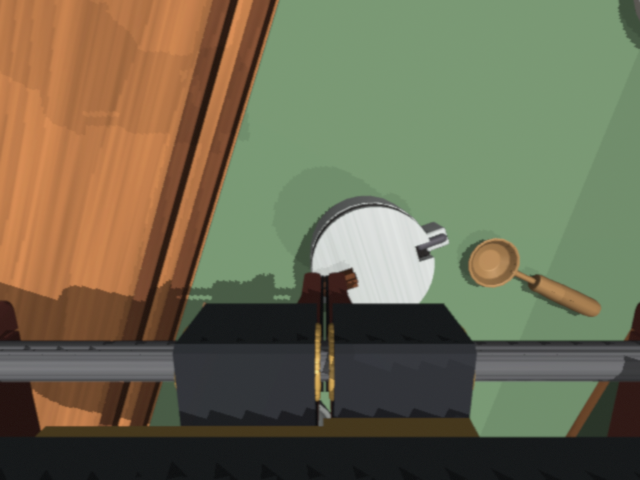

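The lid is partly hidden by the fingers, with the notch at (422,252) and the pin at (435,239). I'll shift to the earlier clear viewpoint.

```bash
python3 - <<'E'
from bench import arm;from h import *
s=arm.sense();show(path(s,[(525,-105,240,85,5)]))
E
```

```text
[[-0.0114, 0.0055, -0.0001, 0.0884], [-0.0108, 0.0065, -0.0001, 0.0884], [-0.0102, 0.0074, -0.0001, 0.0884], [-0.0095, 0.0083, -0.0001, 0.0884], [-0.0088, 0.0091, -0.0001, 0.0884]]
```

Request:
move_arm(
  targets=[
    [[-0.011,0.0055,0,0.09],[-0.011,0.0065,0,0.09],[-0.01,0.0075,0,0.09],[-0.0095,0.0085,0,0.09],[-0.0085,0.009,0,0.04],[0,0,0,0],[0,0,0,0],[0,0,0,0],[0,0,0,0]],
  ],
)

```text
t: 8.35
ee_pos: [518.7, -103.6, 225.2]
orientation: [-0.01, 0.728, 0.686, 0.004]
wrist_force: [1.0, 0.1, -0.1]
width: 0.001
```

```bash
python3 st.py;python3 look.py pics/w5.png 93; python3 - <<'E'
import cv2
im=cv2.imread('pics/w5.png');cv2.imwrite('pics/w5c.png',cv2.resize(im[90:290,220:420],None,fx=3,fy=3,interpolation=2))
E
```

```text
8.35 [ 518.7 -103.6  225.2] 86.6 [ 1.   0.1 -0.1]
contact rad 43.3 fin angle est -98.0
[]
[530.05901036 -72.19642387] 49.90894218591848
{'notch': (np.float64(34.8), np.float64(8.0)), 'fin': (np.float64(-142.0), np.float64(21.5)), 'ear': (np.float64(21.5), np.float64(20.0))}
```

View pics/w5c.png

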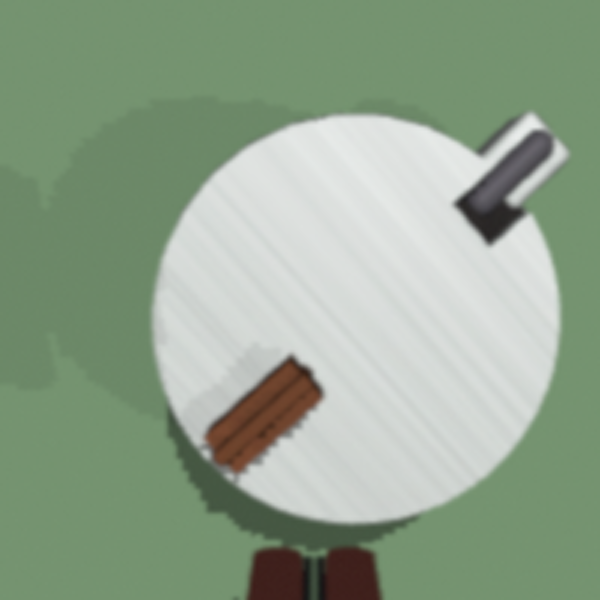

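The crop shows the fin at about (265,415) and the notch at (490,205), with the pin in the notch but nearer its anticlockwise wall. The fin reads 218° against a target of 221.3°, so I'll nudge another 3.3°.

```bash
python3 - <<'E'
from bench import arm;from h import *
s=arm.sense();f=fing(219,14,150);print(f);show(path(s,[(f[0],f[1],175,f[3],8)]))
E
```

```text
(np.float64(487.8060094247958), np.float64(-67.56523288778601), 150, 129)
[[0.0043, -0.0041, 0.0063, -0.0925], [0.0046, -0.0037, 0.0063, -0.0925], [0.0049, -0.0033, 0.0063, -0.0925], [0.0052, -0.0028, 0.0063, -0.0925], [0.0055, -0.0023, 0.0063, -0.0925], [0.0056, -0.0018, 0.0063, -0.0925], [0.0058, -0.0012, 0.0063, -0.0925], [0.0059, -0.0007, 0.0063, -0.0925]]
```

Request:
move_arm(
  targets=[
    [[0.0043,-0.004,0.006,-0.0925],[0.0046,-0.0037,0.006,-0.0925],[0.005,-0.0033,0.006,-0.0925],[0.0052,-0.0028,0.006,-0.0925],[0.0055,-0.0023,0.006,-0.0925],[0.0056,-0.0018,0.006,-0.0925],[0.0058,-0.0012,0.006,-0.0925],[0,0,0,-0.05],[0,0,0,0],[0,0,0,0]],
  ],
)

```text
t: 9.23
ee_pos: [486.0, -66.4, 183.1]
orientation: [-0.008, 0.43, 0.903, 0.008]
wrist_force: [0.5, 1.0, 1.4]
width: 0.01
```

```bash
python3 st.py; python3 - <<'E'
from bench import arm;from h import *
s=arm.sense();f=fing(219,10,116);print(f);show(path(s,[(*f,6)]))
E
```

```text
9.2333 [486.  -66.4 183.1] 129.1 [0.5 1.  1.4]
contact rad 37.8 fin angle est -167.6
[]
(np.float64(490.3232909889951), np.float64(-70.67381673361389), 116, 129)
[[-0.001, 0.0001, 0.0112, 0.0002], [-0.001, 0.0001, 0.0112, 0.0002], [-0.001, 0.0001, 0.0112, 0.0002], [-0.001, 0.0001, 0.0112, 0.0002], [-0.001, 0.0001, 0.0112, 0.0002], [-0.001, 0.0001, 0.0112, 0.0002]]
```

Request:
move_arm(
  targets=[
    [[0,0,0.011,0],[0,0,0.011,0],[0,0,0.011,0],[-0.001,0,0.011,0],[-0.001,0,0.011,0],[-0.001,0,0.006,0],[0,0,0,0],[0,0,0,0]],
  ],
)

```text
t: 9.9
ee_pos: [488.8, -67.4, 119.9]
orientation: [-0.006, 0.434, 0.901, 0.008]
wrist_force: [-0.4, -0.6, -1.1]
width: 0.004
```

```bash
python3 st.py; python3 - <<'E'
from bench import arm;from h import *
s=arm.sense();f=fing(221,0,116);print(f);show(path(s,[(*f,1)]))
E
```

```text
9.9 [488.8 -67.4 119.9] 128.6 [-0.4 -0.6 -1.1]
contact rad 35.1 fin angle est -164.9
[]
(np.float64(496.8617681294687), np.float64(-79.60641758615085), 116, 131)
[[-0.0146, -0.0013, 0.0039, -0.0426]]
```

Request:
move_arm(
  targets=[
    [[-0.003,-0.0005,0.001,-0.02],[-0.003,-0.0005,0.001,-0.02],[-0.003,0,0.001,0],[-0.002,0,0,0],[0,0,0,0],[0,0,0,0]],
  ],
)

```text
t: 10.4
ee_pos: [496.3, -77.4, 118.0]
orientation: [-0.005, 0.414, 0.91, 0.009]
wrist_force: [-0.9, 1.8, -1.0]
width: 0.006
```

```bash
python3 st.py; python3 - <<'E'
from bench import arm;from h import *
s=arm.sense();f=fing(221,0,116);print(f);show(path(s,[(*f,1)]))
E
```

```text
10.4 [496.3 -77.4 118. ] 131.0 [-0.9  1.8 -1. ]
contact rad 30.1 fin angle est -142.9
[]
(np.float64(496.8617681294687), np.float64(-79.60641758615085), 116, 131)
[[-0.002, -0.001, 0.002, 0.0007]]
```

Request:
move_arm(
  targets=[
    [[-0.0018,0,0,0],[0,0,0,0],[0,0,0,0]],
  ],
)

```text
t: 10.65
ee_pos: [497.0, -78.7, 118.1]
orientation: [-0.005, 0.414, 0.91, 0.009]
wrist_force: [-0.7, 0.1, -0.6]
width: 0.004
```

```bash
python3 st.py
```

```text
10.65 [497.  -78.7 118.1] 131.0 [-0.7  0.1 -0.6]
contact rad 30.0 fin angle est -140.2
[]
```

Request:
move_arm(
  targets=[
    [[0.008,0,0,0],[0.008,0,-0.01,0],[0,0,-0.03,0.06],[0,0,-0.035,0.06],[-0.008,0.003,-0.03,0.09],[-0.011,0.004,-0.015,0.09],[-0.011,0.0055,0,0.09],[-0.011,0.0065,0,0.09],[-0.01,0.0075,0,0.09],[-0.0095,0.0085,0,0.09],[-0.0085,0.009,0,0.04],[0,0,0,0],[0,0,0,0],[0,0,0,0],[0,0,0,0]],
  ],
)

```text
t: 11.9
ee_pos: [546.1, -117.1, 253.6]
orientation: [-0.004, 0.711, 0.703, 0.008]
wrist_force: [-0.0, 0.7, -0.0]
width: 0.002
```

```bash
python3 st.py;python3 look.py pics/w6.png 93; python3 - <<'E'
import cv2
im=cv2.imread('pics/w6.png');cv2.imwrite('pics/w6c.png',cv2.resize(im[90:290,220:420],None,fx=3,fy=3,interpolation=2))
E
```

```text
11.9 [ 546.1 -117.1  253.6] 89.4 [-0.   0.7 -0. ]
contact rad 57.4 fin angle est -67.8
[]
[530.0978102  -72.27706563] 49.903486678388965
{'notch': (np.float64(42.8), np.float64(9.5)), 'fin': (np.float64(-137.8), np.float64(20.0)), 'ear': (np.float64(41.0), np.float64(12.5))}
```

View pics/w6c.png

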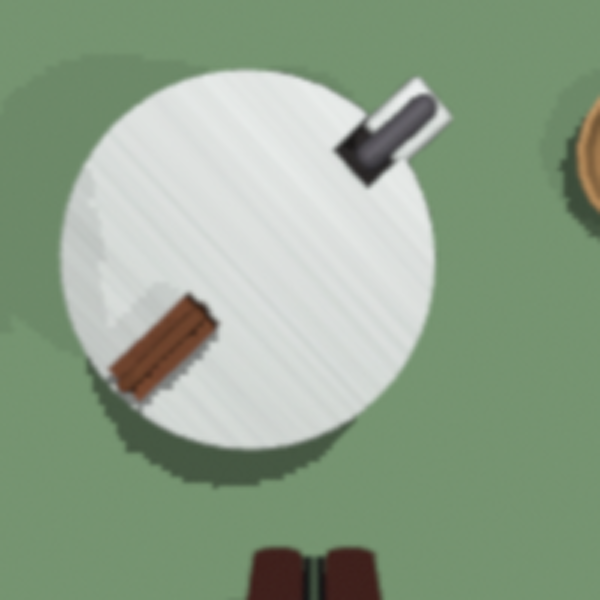

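The crop shows the pin centred in the notch at about (370,150). The fin reads 222.2° against 221.3°, so the offset is about 0.7 mm. Next I'll press next to the axis, on the notch side.

```bash
python3 - <<'E'
from bench import arm;from h import *
s=arm.sense();show(path(s,[(539,-64,160,89.4,7)]))
E
```

```text
[[0.0076, -0.0011, 0.0134, -0.0], [0.0076, -0.0011, 0.0134, -0.0], [0.0076, -0.0011, 0.0134, -0.0], [0.0076, -0.0011, 0.0134, -0.0], [0.0076, -0.0011, 0.0134, -0.0], [0.0076, -0.0011, 0.0134, -0.0], [0.0076, -0.0011, 0.0134, -0.0]]
```

Request:
move_arm(
  targets=[
    [[0.0076,-0.001,0.013,0],[0.0076,-0.001,0.013,0],[0.0076,-0.001,0.013,0],[0.0076,-0.001,0.013,0],[0.0076,-0.001,0.013,0],[0.0076,-0.001,0.013,0],[0,0,0,0],[0,0,0,0],[0,0,0,0]],
  ],
)

```text
t: 12.7
ee_pos: [537.5, -65.7, 175.4]
orientation: [-0.004, 0.708, 0.706, 0.008]
wrist_force: [0.1, 0.4, -0.3]
width: 0.007
```

```bash
python3 - <<'E'
from bench import arm;from h import *
s=arm.sense();print(s['ee_pos'],s['wrist_force']);show(path(s,[(539,-64,122,89.4,5)]))
E
```

```text
[537.54930811 -65.71246613 175.36612505] [ 0.0716274   0.41222904 -0.27870092]
[[0.0003, 0.0003, 0.0107, 0.0015], [0.0003, 0.0003, 0.0107, 0.0015], [0.0003, 0.0003, 0.0107, 0.0015], [0.0003, 0.0003, 0.0107, 0.0015], [0.0003, 0.0003, 0.0107, 0.0015]]
```

Request:
move_arm(
  targets=[
    [[0.0003,0.0003,0.011,0],[0.0003,0.0003,0.011,0],[0.0003,0.0003,0.011,0],[0.0003,0.0003,0.01,0],[0,0,0.006,0],[0,0,0,0],[0,0,0,0]],
  ],
)

```text
t: 13.28
ee_pos: [540.5, -65.2, 122.9]
orientation: [-0.002, 0.709, 0.706, 0.009]
wrist_force: [0.4, -0.3, 0.7]
width: 0.004
```

Request:
move_arm(
  targets=[
    [[0,0,0.002,0],[0,0,0.002,0],[0,0,0.002,0],[0,0,0.002,0],[0,0,0.002,0]],
  ],
)

```text
t: 13.7
ee_pos: [541.4, -65.2, 113.0]
orientation: [-0.002, 0.709, 0.706, 0.009]
wrist_force: [-0.7, -0.8, 0.4]
width: 0.004
```

Request:
move_arm(
  targets=[
    [[0,0,0.002,0],[0,0,0.002,0],[0,0,0.002,0]],
  ],
)

```text
t: 13.95
ee_pos: [541.5, -65.2, 107.4]
orientation: [-0.001, 0.709, 0.706, 0.009]
wrist_force: [-1.7, -0.3, 4.0]
width: 0.008
```

Request:
move_arm(
  targets=[
    [[0,0,0.002,0],[0,0,0.002,0]],
  ],
)

```text
t: 14.12
ee_pos: [541.8, -65.2, 104.5]
orientation: [-0.001, 0.708, 0.706, 0.009]
wrist_force: [-10.8, 1.6, 37.6]
width: 0.006
```

The force rose to 38 N at TCP z = 104.5 mm, where about 105 was expected, so the lid is bottomed. I'll retract straight up and verify.

Request:
move_arm(
  targets=[
    [[0,0,0,0],[0,0,-0.005,0],[0,0,-0.02,0],[0,0,-0.035,0],[-0.008,0,-0.035,0],[-0.01,0,-0.03,0],[-0.01,0,-0.015,0],[-0.01,0,0,0],[0,0,0,0],[0,0,0,0],[0,0,0,0],[0,0,0,0]],
  ],
)

```text
t: 15.12
ee_pos: [538.5, -106.0, 245.9]
orientation: [-0.004, 0.708, 0.706, 0.008]
wrist_force: [-0.4, -0.4, -0.4]
width: 0.0
```

```bash
python3 look.py pics/w7.png 86; python3 - <<'E'
from bench import arm;from h import *;import cv2
s=arm.sense();cam=arm.camera_model("wrist");im,d=arm.read_camera("wrist");p,r=pose(s)
print(s['t'],p,s['wrist_force']);K=cam['intrinsics'];M=cam['mount']
v,u=np.mgrid[0:480,0:640];q=np.stack([(u-K[0,2])/K[0,0]*d,(v-K[1,2])/K[1,1]*d,d],-1)
X=p+(q@M[:3,:3].T+M[:3,3])@r.as_matrix().T
R_=np.hypot(X[...,0]-530,X[...,1]+72);ok=(R_<42)&(d>0);z=X[ok][:,2];xy=X[ok][:,:2]
print('lid z median',np.median(z));
for a in range(0,360,60):
    t=np.radians(a);m=np.hypot(*(xy-C-35*np.array([np.cos(t),np.sin(t)])).T)<5;print(a,np.median(z[m]).round(1) if m.any() else None)
ear=(np.hypot(X[...,0]-640,X[...,1]+80)<15)&(d>0);print('shelf z',np.median(X[ear][:,2]))
cv2.imwrite('pics/w7c.png',cv2.resize(im[90:290,220:420],None,fx=3,fy=3,interpolation=2))
arm.read_camera("top")
for n in("bowl","grater","hexpot","spoon"):print(n,[np.round(x['point']).tolist() for x in arm.pinpoint("top",n)[:1]])
E
```

```text
[530.15712373 -72.18243043] 49.95874397412351
{'notch': (np.float64(43.0), np.float64(9.0)), 'fin': (np.float64(-138.0), np.float64(20.5)), 'ear': (np.float64(41.2), np.float64(13.0))}
15.1667 [ 538.30213406 -105.89854118  245.6438815 ] [-0.61698102  0.10681235  0.0127259 ]
lid z median 330.2217835675933
0 323.4
60 85.1
120 85.2
180 85.0
240 85.1
300 85.1
shelf z 17.142050709111743
bowl [[521.0, -275.0, 21.0]]
grater [[709.0, 244.0, 22.0]]
hexpot [[518.0, 255.0, 19.0]]
spoon [[704.0, -43.0, 16.0]]
```

View pics/w7c.png

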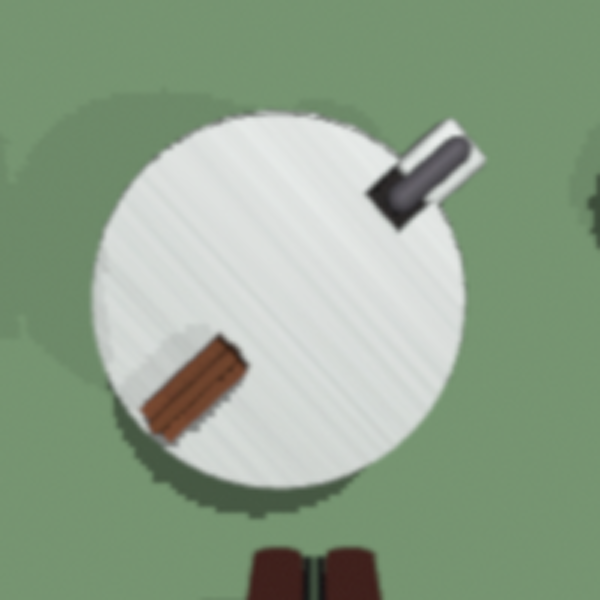

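The pin sits in the notch at about (400,195). The lid top is 68.0 mm above the shelf, which is fully home, and it is level. I'll hand in.

```bash
python3 -c "
from bench import arm;print(arm.finish_job())"
```

```text
the job is handed in; nothing more can be done
None
```

The lid is turned, pressed home and clear of the hand, and I handed the job in at about 15 s; the hand-in gives no verdict.

**What I did:** With the gripper shut, I pushed the fin's left cheek from one side to turn the lid about 59° anticlockwise. A first look showed 3° still to go, so I nudged it again. I then pressed the plate beside the axis, on the notch side, until it bottomed at about 38 N, and lifted the hand clear.

**Last checks:**
- **Lid height:** the top is 68.0 mm above the shelf, the same at five of the six points around the lid. The sixth point and the overall median gave useless depth readings, so I ignored them.
- **Notch and pin:** the fin direction puts the notch about 1° (0.7 mm) from the pin. The direct notch reading was 1.8° off, but the pin partly hides it; both are within tolerance.
- **Bystanders:** the top camera's repeat estimates are within about 4 mm of the first, which is the network's own error.
- **Hand:** wrist force was near zero, with the fingers about 140 mm above the lid.

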